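# Clamp, stamp and release a pocket template

## Robot

A 6-joint arm with a two-finger parallel gripper is mounted at the origin on the work surface. World frame = base frame: x ahead of the robot, y to its left, z up, the work surface at z = 0. Lengths are in m, angles in rad, forces in N, time in s.
With the tool pointing down it reaches from about 0.3 to 0.85 m from the base axis. Payload 5.4 kg.
Tool frame: the origin (TCP) lies at the very end of the fingers, on their centre line; the grasp point (between the pads) lies 19 mm behind it; x points along the fingers, y is the direction in which the jaws open and shut, and the axes are right-handed (so a half turn about x gives the same grasp; the last joint's range is limited). The gripper opens to 85 mm and grips with 20 to 120 N. Pads are 22 mm wide; open, the fingers measure 114 mm over their backs; the gripper's body (76 mm by 85 mm) begins 54 mm behind the grasp point. The pads swing forward as they close: fully open they stand 13 mm farther back than shut.
Start: joints at [-1.44, 0.158, 1.597, -0, 1.386, -0.21], TCP at [0.192, -0.542, 0.207] pointing down, gripper open.
Joint ranges: [-2.91, 2.91], [-0.94, 2.29], [0.18, 2.7], [-1.29, 4.43], [0.17, 2.64], [-3, 3]. Speed limits (rad/s): [2.57, 2.57, 3.14, 3.14, 3.14, 3.14].

## Interface

Orientations are given as [roll, pitch, yaw] about the fixed x, y, z axes, in that order (R = Rz(yaw) Ry(pitch) Rx(roll)).
In Python, from bench import ctrl, optics gives the robot as it stands.
- The arm moves only by the shell command python3 -m creep 'ROWS' [FORCE]. ROWS is JSON, a list of rows, each an object with "dr": the turn, a rotation vector about the tool's x, y, z in units of 10 degrees (1.0 is 10 degrees), a list of three; "translation": the shift along the tool's x, y, z in units of 30 mm (1.0 is 30 mm), a list of three; "jaw": the closure, from 0 (fully open) to 1 (shut). In form: [{"dr": [ax, ay, az], "translation": [dx, dy, dz], "jaw": jaw}, ...]. A call has exactly 8 rows; each row shifts and turns the commanded pose from where the row before left it, along the tool's axes as they then stand; what a row does not reach is not made up. A row lasts 1/8 s, in which the tool goes at most 62.5 mm and 10.7 degrees, less where a joint would pass 70% of its speed; a pose out of reach is approached as far as the arm can. A call is refused whole if a number of a shift passes 1 or a number of a turn 1, either way. A call with a gripper value outside its range is refused whole. The fingers move at their own pace and stop on an object; FORCE is the grip in N (left out, the last holds). Time passes only in rows, so rows that do not move let the fingers close, or fill a call up. It gives the time, the measured TCP pose, the force and the opening at its end, in the units of the state.
- ctrl.get_obs(): the state, without advancing time (a new reading comes with each control period).
- optics.camera(name): name is "scene" or "top" or "wrist"; returns the picture (420x560x3 uint8, red, green, blue); there is no depth.
- optics.camera_params(name): a dict with "fx", "fy", "cx", "cy" (pixels), "origin" and "orientation" of the camera in the world; the wrist camera has in their place "tool_from_camera" (4x4, takes a point from camera to tool coordinates, whose origin is the TCP and whose axes are the tool frame's). Camera axes: x right, y up, looking along -z (the intrinsics and any distortion apply to the point x, -y, -z); pixel columns grow to the right and rows downward; lengths in m; the calibration is good to about 2 mm. A picture is of the moment at which its call begins: read the wrist's pose just before it. camera_params takes no time and is no camera call.
- ctrl.sign_off(): hands the job in, once; it reports no verdict.
Trained networks look in the newest picture that a camera, given by its name, has taken for a name from the list of things; names that differ only in an ending like _2 or _b are one class to them, and where a whole thing is asked for, a point or a joint stands for the part that bears it (a point fixed in the world has none). Each returns a list of dicts, best first, with "conf" (0 to 1); they miss things now and then, are a little off and sometimes report something else, mostly with a low value. They report only what shows in the picture. A call takes as long as a camera call. They do not tell look-alikes from the thing itself.
- optics.trace(camera, thing): "pixels" (420x560 bool, what is visible of it).
- optics.landmark_of(camera, thing): "at" ([x, y, z] in m, in the coordinates of the camera as it stood for that picture, good to about 4 mm: a listed point, or the origin of a listed thing).
The state is a dict: "time": time; "joint_pos": joint angles; "joint_velocities": joint speeds; "joint_torque": joint torques, N m; "ee_pos": TCP position; "tool_rot": TCP orientation; "contact_force": force on the tool from outside, world axes, zero at the start; "moment": the same for the moment, N m; "width": finger opening in m.
Only numpy, scipy, OpenCV 4.12 (cv2) and the standard library are available. Lean on these libraries where they do the work, as an engineer would, in place of code of your own. Each camera call takes 0.05 s, during which the arm holds its last target.

## Task

Put the size mark on the tan pocket template lying in the marking jig: swing the toggle clamp's red handle up and over centre until it locks and the rubber tip holds the template down, let go of it, press the stamp's black knob firmly all the way down so that the die meets the clamped template, and let it spring back up. Then swing the red handle all the way back so that the clamp stands open, with the template still lying in its nest. Leave the other things on the bench where they are.

Things in the scene. Friction and masses are not known exactly. Their poses are not given: they have to be found in the camera images.
- jig: plywood board 230 x 390 x 18 mm fixed to the table, with the template's nest (strips 8 mm tall), toggle clamp and stamp. Origin under its centre; x across the board (away from the robot at yaw 0), y along it, z up. From +y to -y come the red handle, the clamp, the nest, the stamp. The clamp works in a vertical plane along the board's y axis at x = 0
- handle_pivot (a point): the fixed pin on which the clamp's handle turns, about the jig's x axis; 48 mm above the table. The grip point circles it at 115 mm, from the jig's +y side up to upright (a positive turn about jig +x); locked, the handle leans 5 degrees past upright, towards the nest
- handle_grip (a point): point on the centre line of the red handle sleeve, 115 mm from the pivot pin. The sleeve is 18 mm wide along jig x, 20 mm thick, 86 mm long and ends 33 mm beyond this point; its two sides are free for fingers from above, and it may turn between them. Open, it lies back to the jig's +y end, grip about 70 mm above the table; locked, it stands up, grip about 163 mm above the table
- clamp_handle (a joint): turn of the clamp's handle, rad: 0 = lying fully back, clamp open; grows as the handle is raised; tip meets template near 1.20, dead centre 1.39, 1.47 = over centre, locked on its stop. Friction keeps it where left (1 N at the grip); closing takes some 5 N from 1.20 to dead centre, opening from the lock about as much. Fingers may give several mm while pushing: push on to the stop.
- clamp_tip: rubber cap at the end of the clamp arm's sprung spindle, 16 mm across; origin at the centre of its pressing face. Locked, it presses on the template with about 20 N.
- template: tan plywood template of a patch pocket, 136 mm (its x) by 160 mm (its y) by 5 mm, rounded at its -y end; lies loose in the jig's nest. Origin under its centre.
- nest (a point): centre of the template's place in the nest, 20.5 mm above the table; the template has 2 to 3 mm of play there
- stamp_top (a point): centre of the top of the stamp's black round knob, 42 mm across; about 180 mm above the table when up, moves straight down as it is pressed
- die: the stamp's pink rubber die, 36 x 24 mm, cushioned, under the grey block that the knob carries. Origin at the centre of its underside, 45 mm above the table when up; it meets the template 22 mm lower, and the knob stops 3 mm further on. The return spring resists with about 2 N at first and 7 N when the die meets the template, rising to some 20 N at the stop; it lifts the knob when let go
- shears: tailor's shears with black looped handles, 235 mm long, lying flat; origin near the screw
- weight_a: round dark steel pattern weight with a small knob, 68 mm across, 52 mm tall; origin under its centre
- weight_b: the same kind of pattern weight; origin under its centre
- ruler: flat aluminium ruler, 300 x 30 x 5 mm; origin under its centre
- marker: purple fabric marker with a white cap, 130 mm long, lying flat; origin under its middle
- chalk: small blue block of tailor's chalk, 42 x 30 x 8 mm, lying on the jig board's near ledge; origin under its centre
- pen_cup: dark metal pen cup, 76 mm across, 95 mm tall, with pens; origin under its centre
- spare_template: another tan pocket template, 120 x 150 x 5 mm, lying flat on the table; origin under its centre
There are look-alikes about, which are no part of the job. What is shaped like the template but pink is not meant.

How it is judged:
By the outcome, as a careful person would: the job done as asked, in the order asked, and still so for the second after the job is handed in, with the robot touching nothing.
It also fails if it takes over 54 s, if anything falls off the work surface, if the arm or the gripper's body presses on something with over 40 N, if the wrist force passes 120 N, or if a joint passes its speed limit or range.

## Working session

There is one attempt and no reset: what is moved stays moved. The work goes in short steps, Python scripts to look and compute and a shell command to move; the robot and the scene stay as the last step left them, time stands still between calls to the robot, and variables do not carry over. Pictures are saved under pics/ and viewed, and the job is handed in when it is done.

```bash
ls; mkdir -p pics; python3 - <<'E'
from bench import ctrl, optics
import cv2
print(ctrl.get_obs())
for n in ["scene","top"]:
    im=optics.camera(n); cv2.imwrite(f"pics/{n}0.png",im[:,:,::-1])
    p=optics.camera_params(n); print(n,p)
print(optics.camera_params("wrist"))
for c in ["top","scene"]:
  for t in ["jig","handle_pivot","handle_grip","nest","stamp_top","template","clamp_tip"]:
    r=optics.landmark_of(c,t); print(c,t,[(x["conf"],x["at"]) for x in r][:3])
print(ctrl.get_obs()["time"])
E
```

```text
pics
{'time': 0.0, 'joint_pos': array([-1.44011045e+00,  1.59077261e-01,  1.59826160e+00, -3.24940206e-05,
        1.38619792e+00, -2.10055129e-01]), 'joint_velocities': array([ 0.00066832,  0.00034733,  0.00082342, -0.00087261, -0.00031526,
       -0.00061698]), 'joint_torque': array([-5.41306526e-04, -3.95998049e+01, -3.31429839e+01, -3.32830232e-04,
        8.34738719e-03, -1.15249932e-06]), 'ee_pos': array([ 0.19206293, -0.54127389,  0.20648639]), 'tool_rot': array([-1.76442901,  1.56885193,  1.71791065]), 'contact_force': array([-0.94597751,  0.39992473,  0.48101463]), 'moment': array([ 0.02794387, -0.03234495,  0.00550944]), 'width': 0.08529574677959814}
scene {'fx': 542.9891468658087, 'fy': 542.9891468658087, 'cx': 284.3200742353421, 'cy': 206.98367857612806, 'origin': array([ 1.31024469, -0.4512545 ,  1.39448089]), 'orientation': array([ 0.63370526, -0.01778669,  1.06021854])}
top {'fx': 448.2638412531197, 'fy': 448.2638412531197, 'cx': 283.9384409335217, 'cy': 211.43677494967224, 'origin': array([0.42811854, 0.0164688 , 1.40567762]), 'orientation': array([ 0.03393316,  0.008
[... 716 characters left out ...]
[0.1891, 0.0374, -1.2271])]
top nest []
top stamp_top [(0.58, [0.1889, 0.0358, -1.2278])]
top template [(0.9, [0.1316, 0.037, -1.3892]), (0.61, [0.0105, 0.3169, -1.4203]), (0.58, [0.3055, -0.3012, -1.3947])]
top clamp_tip [(0.36, [0.0638, 0.0334, -1.2865]), (0.33, [0.0936, 0.0342, -1.4087])]
scene jig [(0.81, [-0.0799, -0.1148, -1.6484])]
scene handle_pivot [(0.92, [0.0292, -0.0176, -1.6543]), (0.23, [-0.4979, -0.2071, -1.5634])]
scene handle_grip [(0.6, [0.1161, 0.0497, -1.6826])]
scene nest []
scene stamp_top [(0.78, [-0.1529, -0.0385, -1.4708])]
scene template [(0.93, [-0.108, -0.1224, -1.6171]), (0.63, [-0.4336, 0.0293, -1.7461])]
scene clamp_tip [(0.41, [-0.0548, -0.0275, -1.5563])]
0.8
```

View pics/top0.png

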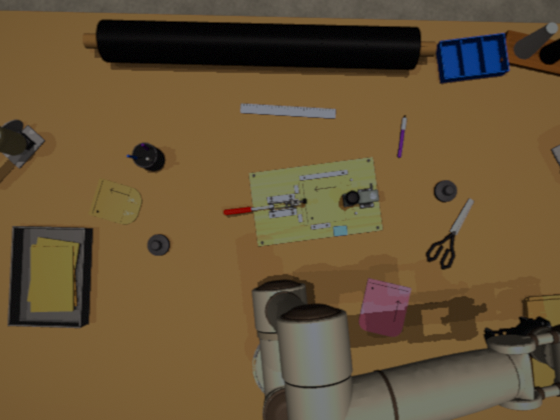

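View pics/scene0.png

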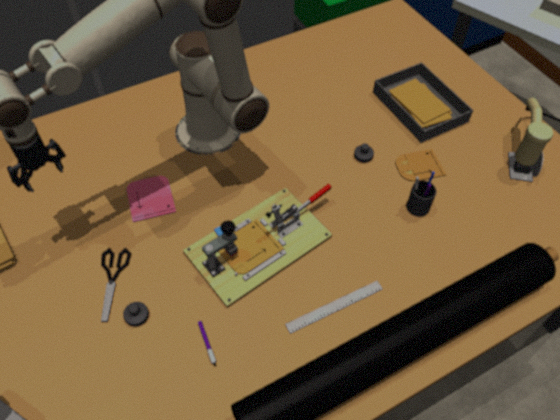

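```bash
cat > h.py <<'E'
from bench import ctrl, optics
import numpy as np
from scipy.spatial.transform import Rotation as R
def cam(n,at):
    p=optics.camera_params(n); return R.from_euler('xyz',p["orientation"]).apply(at)+p["origin"]
def proj(n,P):
    p=optics.camera_params(n); q=R.from_euler('xyz',p["orientation"]).inv().apply(np.array(P)-p["origin"])
    return p["cx"]+p["fx"]*q[0]/-q[2], p["cy"]-p["fy"]*q[1]/-q[2]
E
python3 - <<'E'
from h import *
np.set_printoptions(precision=4,suppress=True)
for n,t,a in [("top","jig",[0.0963, 0.0334, -1.4092]),("top","piv",[-0.0387, 0.0187, -1.3592]),("top","grip",[-0.1525, 0.0037, -1.3384]),("top","stamp",[0.1889, 0.0358, -1.2278]),("top","tmpl",[0.1316, 0.037, -1.3892]),("top","tip",[0.0638, 0.0334, -1.2865]),
("scene","jig",[-0.0799, -0.1148, -1.6484]),("scene","piv",[0.0292, -0.0176, -1.6543]),("scene","grip",[0.1161, 0.0497, -1.6826]),("scene","stamp",[-0.1529, -0.0385, -1.4708]),("scene","tmpl",[-0.108, -0.1224, -1.6171]),("scene","tip",[-0.0548, -0.0275, -1.5563])]:
    w=cam(n,a); print(n,t,w,"px",np.array(proj(n,w)))
E
```

```text
top jig [ 0.5117 -0.0657 -0.0023] px [314.5713 200.8123]
top piv [0.4915 0.0683 0.0483] px [271.1752 205.2695]
top grip [0.4726 0.1815 0.0695] px [232.8624 210.1976]
top stamp [ 0.5106 -0.1599  0.1783] px [352.9049 198.3664]
top tmpl [ 0.5156 -0.1011  0.0175] px [326.4028 199.4977]
top tip [ 0.5066 -0.0344  0.1206] px [306.1687 199.799 ]
scene jig [ 0.5125 -0.0675 -0.003 ] px [258.0007 244.7992]
scene piv [0.4939 0.0668 0.0517] px [293.9044 212.7605]
scene grip [0.4743 0.1771 0.0703] px [321.7865 190.9451]
scene stamp [ 0.5133 -0.1555  0.1839] px [227.8725 221.1971]
scene tmpl [ 0.5201 -0.1044  0.0172] px [248.0559 248.0831]
scene tip [ 0.5098 -0.0398  0.1233] px [265.2005 216.5784]
```

```bash
python3 - <<'E'
from h import *
import cv2
im=cv2.imread("pics/top0.png")[145:260,215:395]
cv2.imwrite("pics/topcrop.png",cv2.convertScaleAbs(cv2.resize(im,None,fx=4.4,fy=4.4,interpolation=cv2.INTER_CUBIC),alpha=1.5))
im=cv2.imread("pics/scene0.png")[175:305,175:345]
cv2.imwrite("pics/scenecrop.png",cv2.convertScaleAbs(cv2.resize(im,None,fx=4.4,fy=4.4,interpolation=cv2.INTER_CUBIC),alpha=1.5))
optics.camera("top"); 
m=optics.trace("top","jig")[0]; print(m["conf"],m["pixels"].sum())
c,_=cv2.findContours(m["pixels"].astype("uint8"),0,1)
c=max(c,key=cv2.contourArea); print(cv2.minAreaRect(c), cv2.boxPoints(cv2.minAreaRect(c)))
p=optics.camera_params("top"); Rm=R.from_euler('xyz',p["orientation"])
for u,v in cv2.boxPoints(cv2.minAreaRect(c)):
    d=Rm.apply([(u-p["cx"])/p["fx"],-(v-p["cy"])/p["fy"],-1]); s=(0.018-p["origin"][2])/d[2]; print(p["origin"]+s*d)
E
```

```text
0.87 6814
((300.554443359375, 203.16500854492188), (75.69605255126953, 156.6097412109375), 82.52843475341797) [[217.99289 175.82065]
 [373.27292 155.45602]
 [383.116   230.50937]
 [227.83597 250.874  ]]
[0.57988664 0.23753815 0.018     ]
[ 0.65656394 -0.2430031   0.018     ]
[ 0.42459698 -0.2783762   0.018     ]
[0.34805578 0.1993034  0.018     ]
```

View pics/topcrop.png

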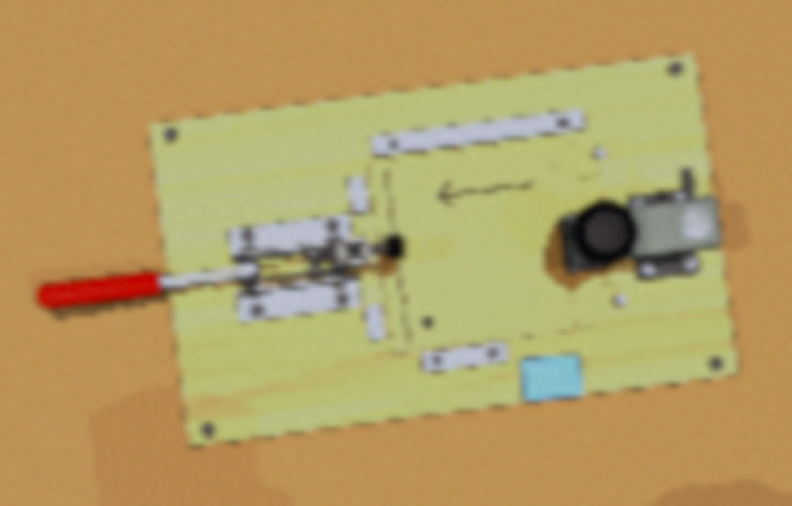

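View pics/scenecrop.png

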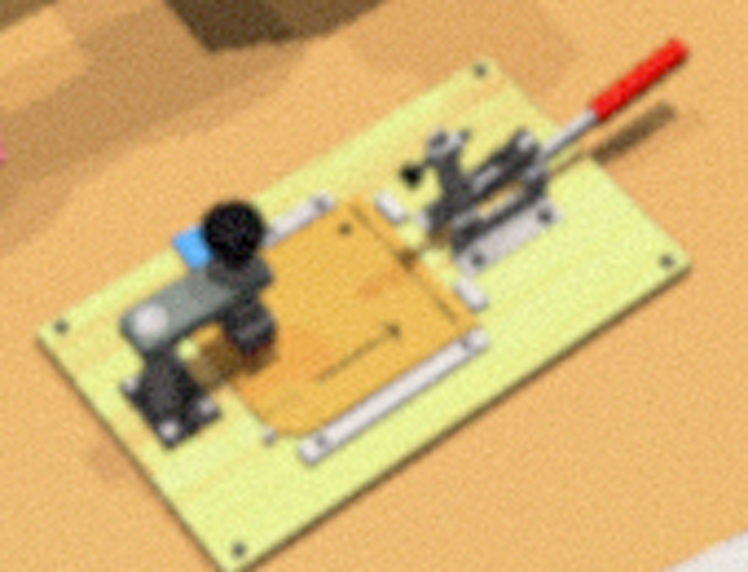

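The close crops show one red handle (full top image about 235,210), lying back. The tan template is in the nest (about 325,200) and the black stamp knob is at (352,198). The look-alikes are the pink template (385,307), the spare tan one (118,203), the stack in the bin (52,275) and the black knobs of weights a and b (445,190 and 158,244). The jig's own parts are clear, so I'll compute its pose next.

```bash
python3 - <<'E'
from h import *
np.set_printoptions(precision=4,suppress=True)
p=optics.camera_params("top"); Rm=R.from_euler('xyz',p["orientation"])
def ray(u,v,z,n="top"):
    p=optics.camera_params(n); Rm=R.from_euler('xyz',p["orientation"])
    d=Rm.apply([(u-p["cx"])/p["fx"],-(v-p["cy"])/p["fy"],-1]); s=(z-p["origin"][2])/d[2]; return p["origin"]+s*d
for n,off,cs in [("top",(215,145),[(152,123),(692,55),(737,373),(190,446)]),("scene",(175,175),[(485,60),(692,268),(228,572),(38,335)])]:
    P=np.array([ray(u/4.4-.4+off[0],v/4.4-.4+off[1],.018,n) for u,v in cs]); print(n,P[:,:2].round(4), "c",P.mean(0))
    if n=="top": P=P[[0,1,2,3]]; ed=(P[0]-P[1])+(P[3]-P[2])
    else: # order: +y near, +y far, -y far, -y near
        ed=(P[0]-P[3])+(P[1]-P[2])
    print("yaw",np.arctan2(-ed[0],ed[1]), "len",np.linalg.norm(ed)/2)
# features
print("tip px",)
for nm,u,v,z in [("handle end",40,296,.072),("handle start",160,281,.065),("knob",605,233,.18)]:
    print(nm,ray(u/4.4-.4+215,v/4.4-.4+145,z))
for nm,u,v,z in [("knob",233,230,.176)]: print("scene",nm,ray(u/4.4-.4+175,v/4.4-.4+175,z,"scene"))
o=ctrl.get_obs();print(R.from_euler('xyz',o["tool_rot"]).as_matrix())
E
```

```text
top [[ 0.5927  0.1409]
 [ 0.6513 -0.2388]
 [ 0.428  -0.2752]
 [ 0.3659  0.1072]] c [ 0.5095 -0.0665  0.018 ]
yaw 0.15712713340543671 len 0.3857871997214754
scene [[ 0.3749  0.1026]
 [ 0.6022  0.1388]
 [ 0.6561 -0.2409]
 [ 0.437  -0.277 ]] c [ 0.5176 -0.0691  0.018 ]
yaw 0.15156199654326824 len 0.3840230629476913
tip px
handle end [0.4667 0.2083 0.072 ]
handle start [0.4794 0.1279 0.065 ]
knob [ 0.5126 -0.1574  0.18  ]
scene knob [ 0.5245 -0.1624  0.176 ]
[[ 0.      0.3342 -0.9425]
 [-0.     -0.9425 -0.3342]
 [-1.      0.     -0.    ]]
```

```bash
R1='[{"dr":[0,0,0],"translation":[-0.2,-1,-0.87],"jaw":0},{"dr":[0,0,0],"translation":[-0.2,-1,-0.87],"jaw":0},{"dr":[0,0,0],"translation":[-0.2,-1,-0.87],"jaw":0},{"dr":[0,0,0],"translation":[-0.2,-1,-0.87],"jaw":0},{"dr":[0,0,0],"translation":[-0.2,-1,-0.87],"jaw":0},{"dr":[0,0,0],"translation":[-0.2,-1,-0.87],"jaw":0},{"dr":[0,0,0],"translation":[-0.2,-1,-0.87],"jaw":0},{"dr":[0,0,0],"translation":[-0.2,-1,-0.87],"jaw":0}]' true
python3 -m creep '[{"dr":[0,0,0],"translation":[-0.2,-1,-0.87],"jaw":0},{"dr":[0,0,0],"translation":[-0.2,-1,-0.87],"jaw":0},{"dr":[0,0,0],"translation":[-0.2,-1,-0.87],"jaw":0},{"dr":[0,0,0],"translation":[-0.2,-1,-0.87],"jaw":0},{"dr":[0,0,0],"translation":[-0.2,-1,-0.87],"jaw":0},{"dr":[0,0,0],"translation":[-0.2,-1,-0.87],"jaw":0},{"dr":[0,0,0],"translation":[-0.2,-1,-0.87],"jaw":0},{"dr":[0,0,0],"translation":[-0.2,-1,-0.87],"jaw":0}]'
```

```text
time: 1.9
ee_pos: [0.3091, -0.2448, 0.2558]
tool_rot: [2.073, 1.57, -0.728]
contact_force: [0.7, -0.8, 0.6]
width: 0.0856
```

```bash
python3 -m creep '[{"dr":[0,0,0],"translation":[0,-1,-0.87],"jaw":0},{"dr":[0,0,0],"translation":[0,-1,-0.87],"jaw":0},{"dr":[0,0,0],"translation":[0,-1,-0.87],"jaw":0},{"dr":[0,0,0],"translation":[0,-1,-0.87],"jaw":0},{"dr":[0,0,0],"translation":[0,-1,-0.87],"jaw":0},{"dr":[0,0,0],"translation":[0,-1,-0.87],"jaw":0},{"dr":[0,0,0],"translation":[0,-1,-0.87],"jaw":0},{"dr":[0,0,0],"translation":[0,-1,-0.87],"jaw":0}]'
cat >> h.py <<'E'
def plan(target, yaw_deg, n):
    """yaw of tool y axis in world; equal world steps; pure turn about tool x"""
    o=ctrl.get_obs(); M=R.from_euler('xyz',o["tool_rot"]); P=o["ee_pos"]
    y=M.apply([0,1,0]); a=np.degrees(np.arctan2(y[1],y[0])); d=yaw_deg-a
    d=(d+180)%360-180
    st=(np.array(target)-P)/n
    print("pos",P.round(4),"yaw",a.round(2),"turn dr_x per row",round(-d/10/n,3), "tilt",M.apply([1,0,0]).round(3))
    for k in range(n):
        b=np.radians(a+d*k/n)
        ya=np.array([np.cos(b),np.sin(b),0]); za=np.cross([0,0,-1],ya)
        print(k,(np.array([-st[2],st@ya,st@za])/.03).round(2))
E
python3 - <<'E'
from h import *
# grip approx at (0.4745,0.178); look from farther +y? just hover
plan([0.4745,0.178,0.23],8.8,8)
E
```

```text
time: 2.9
ee_pos: [0.4257, 0.0514, 0.2557]
tool_rot: [2.51, 1.57, -0.291]
contact_force: [-0.6, -0.7, 0.2]
width: 0.0854
pos [0.4257 0.0514 0.2557] yaw -70.46 turn dr_x per row -0.991 tilt [ 0.001 -0.    -1.   ]
0 [ 0.11 -0.43 -0.37]
1 [ 0.11 -0.36 -0.44]
2 [ 0.11 -0.28 -0.49]
3 [ 0.11 -0.19 -0.53]
4 [ 0.11 -0.1  -0.56]
5 [ 0.11  0.   -0.57]
6 [ 0.11  0.1  -0.56]
7 [ 0.11  0.19 -0.53]
```

```bash
python3 -m creep '[{"dr":[-0.99,0,0],"translation":[0.1,-0.43,-0.37],"jaw":0},{"dr":[-0.99,0,0],"translation":[0.1,-0.36,-0.44],"jaw":0},{"dr":[-0.99,0,0],"translation":[0.1,-0.28,-0.49],"jaw":0},{"dr":[-0.99,0,0],"translation":[0.1,-0.19,-0.53],"jaw":0},{"dr":[-0.99,0,0],"translation":[0.1,-0.1,-0.56],"jaw":0},{"dr":[-0.99,0,0],"translation":[0.1,0,-0.57],"jaw":0},{"dr":[-0.99,0,0],"translation":[0.1,0.1,-0.56],"jaw":0},{"dr":[-0.99,0,0],"translation":[0.1,0.19,-0.53],"jaw":0}]'
cat >> h.py <<'E'
def wcam(at,o):
    T=optics.camera_params("wrist")["tool_from_camera"]; t=T[:3,:3]@np.array(at)+T[:3,3]
    return R.from_euler('xyz',o["tool_rot"]).apply(t)+o["ee_pos"]
def wray(u,v,z,o):
    p=optics.camera_params("wrist"); T=p["tool_from_camera"]; M=R.from_euler('xyz',o["tool_rot"])
    d=M.apply(T[:3,:3]@[(u-p["cx"])/p["fx"],-(v-p["cy"])/p["fy"],-1]); O=M.apply(T[:3,3])+o["ee_pos"]
    return O+d*(z-O[2])/d[2]
E
python3 - <<'E'
from h import *
import cv2
o=ctrl.get_obs(); im=optics.camera("wrist"); cv2.imwrite("pics/w1.png",im[:,:,::-1])
for t in ["handle_grip","handle_pivot","stamp_top","template"]:
    for r in optics.landmark_of("wrist",t)[:2]: print(t,r["conf"],wcam(r["at"],o).round(4))
plan([0.4745,0.178,0.05],8.8,8)
E
```

```text
time: 3.9
ee_pos: [0.4743, 0.1776, 0.2315]
tool_rot: [1.508, 1.571, 0.095]
contact_force: [-0.5, -0.7, -0.2]
width: 0.0858
handle_grip 0.87 [0.4735 0.1834 0.07  ]
handle_pivot 0.56 [0.4883 0.0666 0.0487]
template 0.75 [ 0.5136 -0.1013  0.0143]
pos [0.474  0.1766 0.2316] yaw 8.56 turn dr_x per row -0.003 tilt [ 0. -0. -1.]
0 [ 0.76  0.   -0.01]
1 [ 0.76  0.   -0.01]
2 [ 0.76  0.   -0.01]
3 [ 0.76  0.   -0.01]
4 [ 0.76  0.   -0.01]
5 [ 0.76  0.   -0.01]
6 [ 0.76  0.   -0.01]
7 [ 0.76  0.   -0.01]
```

View pics/w1.png

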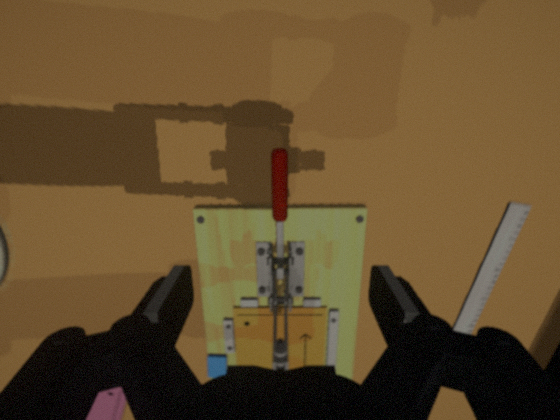

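The wrist view shows the red handle upright in the image at column 280, rows 150–220, centred and parallel to the jaws. I'll descend and grip it.

```bash
python3 -m creep '[{"dr":[-0.03,0,0],"translation":[0.75,-0.04,-0.13],"jaw":0},{"dr":[0,0,0],"translation":[0.75,0,0],"jaw":0},{"dr":[0,0,0],"translation":[0.75,0,0],"jaw":0},{"dr":[0,0,0],"translation":[0.75,0,0],"jaw":0.3},{"dr":[0,0,0],"translation":[0.75,0,0],"jaw":0.4},{"dr":[0,0,0],"translation":[0.75,0,0],"jaw":0.4},{"dr":[0,0,0],"translation":[0.75,0,0],"jaw":0.4},{"dr":[0,0,0],"translation":[0.75,0,0],"jaw":0.4}]' 50
python3 - <<'E'
from h import *
import cv2
o=ctrl.get_obs(); im=optics.camera("wrist"); cv2.imwrite("pics/w2.png",im[:,:,::-1])
print(o["ee_pos"],o["width"])
E
```

```text
time: 5.15
ee_pos: [0.4726, 0.18, 0.0512]
tool_rot: [1.305, 1.57, -0.111]
contact_force: [-0.4, -0.3, -0.4]
width: 0.0517
[0.47257233 0.17999035 0.05123469] 0.05165207678545491
```

View pics/w2.png

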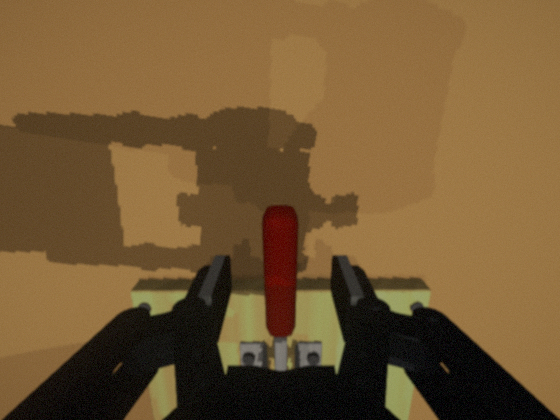

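The wrist view shows the red handle at column 280, between the pads whose inner edges are at columns 231 and 335. It is centred, so I'll close.

```bash
python3 -m creep '[{"dr":[0,0,0],"translation":[0,-0.03,0],"jaw":1},{"dr":[0,0,0],"translation":[0,0,0],"jaw":1},{"dr":[0,0,0],"translation":[0,0,0],"jaw":1},{"dr":[0,0,0],"translation":[0,0,0],"jaw":1},{"dr":[0,0,0],"translation":[0,0,0],"jaw":1},{"dr":[0,0,0],"translation":[0,0,0],"jaw":1},{"dr":[0,0,0],"translation":[0,0,0],"jaw":1},{"dr":[0,0,0],"translation":[0,0,0],"jaw":1}]' 40
python3 - <<'E'
from h import *
o=ctrl.get_obs(); print(o["ee_pos"],o["width"],o["contact_force"],o["moment"])
th0=np.arcsin(22/115)
n=16
for i in range(n):
    a=th0+1.47*i/n;b=th0+1.47*(i+1)/n
    # up, toward -jig y
    print(i+1,round((b-th0),2),"x %.2f z %.2f"%(-115*(np.sin(b)-np.sin(a))/30,-115*(np.cos(b)-np.cos(a))/30))
E
```

```text
time: 6.2
ee_pos: [0.4722, 0.1804, 0.0528]
tool_rot: [1.161, 1.569, -0.252]
contact_force: [-2.8, -0.8, 6.4]
width: 0.016
[0.47222494 0.18039931 0.05282749] 0.016001757560712707 [-2.75962006 -0.82621331  6.38451921] [-0.34439708  0.47927826  0.01227585]
1 0.09 x -0.34 z 0.08
2 0.18 x -0.33 z 0.11
3 0.28 x -0.32 z 0.14
4 0.37 x -0.31 z 0.17
5 0.46 x -0.29 z 0.20
6 0.55 x -0.27 z 0.23
7 0.64 x -0.25 z 0.25
8 0.74 x -0.22 z 0.27
9 0.83 x -0.20 z 0.29
10 0.92 x -0.17 z 0.31
11 1.01 x -0.14 z 0.32
12 1.1 x -0.11 z 0.33
13 1.19 x -0.08 z 0.34
14 1.29 x -0.05 z 0.35
15 1.38 x -0.02 z 0.35
16 1.47 x 0.02 z 0.35
```

```bash
python3 -m creep '[{"dr":[0,0,0],"translation":[-0.34,0,0.08],"jaw":1},{"dr":[0,0,0],"translation":[-0.33,0,0.11],"jaw":1},{"dr":[0,0,0],"translation":[-0.32,0,0.14],"jaw":1},{"dr":[0,0,0],"translation":[-0.31,0,0.17],"jaw":1},{"dr":[0,0,0],"translation":[-0.29,0,0.20],"jaw":1},{"dr":[0,0,0],"translation":[-0.27,0,0.23],"jaw":1},{"dr":[0,0,0],"translation":[-0.25,0,0.25],"jaw":1},{"dr":[0,0,0],"translation":[-0.22,0,0.27],"jaw":1}]'
python3 - <<'E'
from h import *
import cv2
o=ctrl.get_obs(); im=optics.camera("wrist"); cv2.imwrite("pics/w3.png",im[:,:,::-1])
print(o["ee_pos"],o["width"],o["contact_force"])
E
```

```text
time: 7.2
ee_pos: [0.4789, 0.1371, 0.122]
tool_rot: [1.582, 1.569, 0.169]
contact_force: [4.7, -1.3, -6.2]
width: 0.0144
[0.47885636 0.13713981 0.12197591] 0.014399443701047905 [ 4.65165076 -1.33037008 -6.17657689]
```

View pics/w3.png

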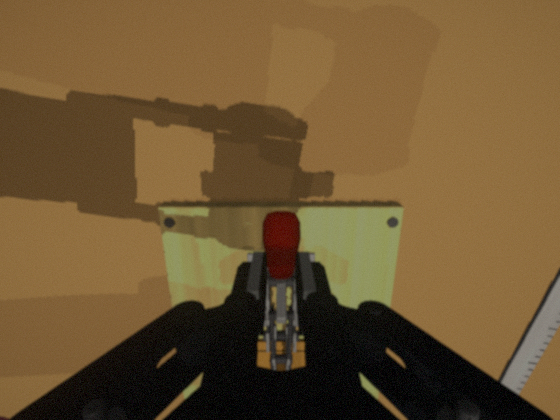

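The wrist view shows the handle rising between the pads, with the sleeve end at (282,235). The grip is good, so I'll continue along the arc.

```bash
python3 -m creep '[{"dr":[0,0,0],"translation":[-0.20,0,0.29],"jaw":1},{"dr":[0,0,0],"translation":[-0.17,0,0.31],"jaw":1},{"dr":[0,0,0],"translation":[-0.14,0,0.32],"jaw":1},{"dr":[0,0,0],"translation":[-0.11,0,0.33],"jaw":1},{"dr":[0,0,0],"translation":[-0.08,0,0.34],"jaw":1},{"dr":[0,0,0],"translation":[-0.05,0,0.35],"jaw":1},{"dr":[0,0,0],"translation":[-0.02,0,0.35],"jaw":1},{"dr":[0,0,0],"translation":[0.02,0,0.35],"jaw":1}]'
python3 - <<'E'
from h import *
o=ctrl.get_obs(); print(o["ee_pos"],o["width"],o["contact_force"])
c,s=np.cos(.154),np.sin(.154)
d=o["ee_pos"][:2]-[.4912,.0672]; print("jig x,y from pivot",d@[c,s],d@[-s,c], "force jig y",o["contact_force"][:2]@[-s,c])
E
```

```text
time: 8.25
ee_pos: [0.4906, 0.0584, 0.1446]
tool_rot: [-0.555, 1.57, -1.968]
contact_force: [0.6, 0.7, -0.4]
width: -0.0003
[0.49058346 0.05835752 0.14461868] -0.00030293074885706834 [ 0.62069821  0.71854849 -0.37933283]
jig x,y from pivot -0.0019656067364974784 -0.008643259330531467 force jig y 0.6148346216136463
```

```bash
python3 - <<'E'
from h import *
import cv2
o=ctrl.get_obs(); im=optics.camera("wrist"); cv2.imwrite("pics/w4.png",im[:,:,::-1])
for t in ["handle_grip","handle_pivot"]:
    for r in optics.landmark_of("wrist",t)[:2]: print(t,r["conf"],wcam(r["at"],o).round(4))
im=optics.camera("scene"); cv2.imwrite("pics/s4.png",cv2.resize(im[140:320,150:390,::-1],None,fx=3.3,fy=3.3))
for t in ["handle_grip","handle_pivot"]:
    for r in optics.landmark_of("scene",t)[:2]: print(t,r["conf"],cam("scene",r["at"]).round(4))
E
```

```text
handle_grip 0.72 [0.4913 0.0877 0.1586]
handle_pivot 0.86 [0.4912 0.067  0.0477]
handle_grip 0.74 [0.4904 0.0853 0.1604]
handle_pivot 0.88 [0.4961 0.0689 0.0473]
```

View pics/w4.png

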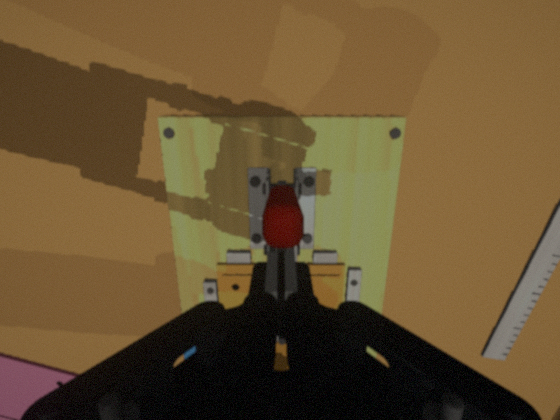

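View pics/s4.png

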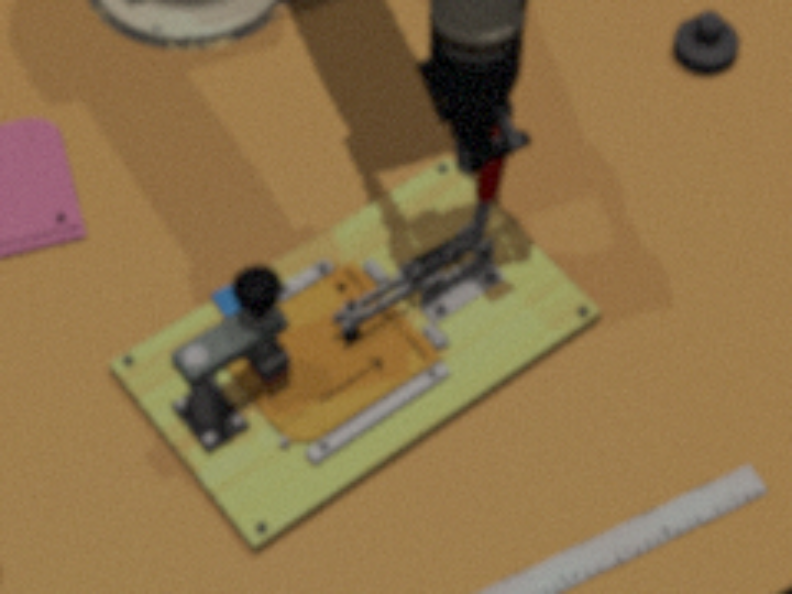

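The pads slipped past the handle. It now leans about 80° from horizontal (joint about 1.2, tip just at the template), with the shut fingers on its nest side. I'll open, pass back over it, shut behind it and push.

```bash
python3 -m creep '[{"dr":[0,0,0],"translation":[0,0,0.1],"jaw":0.4},{"dr":[0,0,0],"translation":[0,0,0],"jaw":0.4},{"dr":[0,0,0],"translation":[0,0,0],"jaw":0.4},{"dr":[0,0,0],"translation":[0,0,0],"jaw":0.4},{"dr":[0,0,0],"translation":[0,0,-0.55],"jaw":0.4},{"dr":[0,0,0],"translation":[0,0,-0.55],"jaw":0.4},{"dr":[0,0,0],"translation":[0,0,-0.55],"jaw":0.4},{"dr":[0,0,0],"translation":[0,0,-0.55],"jaw":0.4}]' 60
cat >> h.py <<'E'
def st():
    o=ctrl.get_obs(); c,s=np.cos(.154),np.sin(.154); d=o["ee_pos"][:2]-[.4912,.0672]
    y=R.from_euler('xyz',o["tool_rot"]).apply([0,1,0])
    print("t",o["time"],"ee",o["ee_pos"].round(4),"jig xy from pivot mm",(1000*d@[c,s]).round(1),(1000*d@[-s,c]).round(1),"F jig",(o["contact_force"][:2]@[c,s]).round(1),(o["contact_force"][:2]@[-s,c]).round(1),o["contact_force"][2].round(1),"w",round(o["width"],4),"yaw",np.degrees(np.arctan2(y[1],y[0])).round(1))
    return o
E
python3 - <<'E'
from h import *
import cv2
o=st(); im=optics.camera("wrist"); cv2.imwrite("pics/w5.png",im[:,:,::-1])
E
```

```text
time: 9.55
ee_pos: [0.4805, 0.1231, 0.1439]
tool_rot: [-3.069, 1.571, 1.801]
contact_force: [0.3, -0.3, 0.9]
width: 0.0513
t 9.55 ee [0.4805 0.1231 0.1439] jig xy from pivot mm -2.0 56.8 F jig 0.2 -0.3 0.9 w 0.0513 yaw 9.1
```

View pics/w5.png

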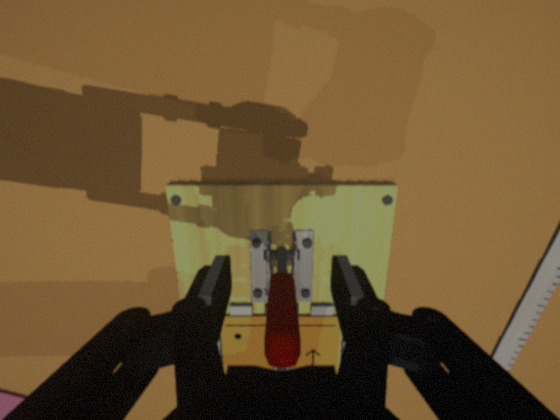

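The handle top at (282,350) is now on the nest side of the pads and centred. I'll shut and push.

```bash
python3 -m creep '[{"dr":[0,0,0],"translation":[0,0.04,0],"jaw":1},{"dr":[0,0,0],"translation":[0,0,0],"jaw":1},{"dr":[0,0,0],"translation":[0,0,0],"jaw":1},{"dr":[0,0,0],"translation":[0,0,0],"jaw":1},{"dr":[0,0,0],"translation":[0,0,0.3],"jaw":1},{"dr":[0,0,0],"translation":[0,0,0.3],"jaw":1},{"dr":[0,0,0],"translation":[0,0,0.3],"jaw":1},{"dr":[0,0,0],"translation":[0,0,0.3],"jaw":1}]' 60
python3 -c "
from h import *
st()"
python3 -m creep '[{"dr":[0,0,0],"translation":[0,0,0.15],"jaw":1},{"dr":[0,0,0],"translation":[0,0,0.1],"jaw":1},{"dr":[0,0,0],"translation":[0,0,0.1],"jaw":1},{"dr":[0,0,0],"translation":[0,0,0.1],"jaw":1},{"dr":[0,0,0],"translation":[0,0,0.05],"jaw":1},{"dr":[0,0,0],"translation":[0,0,0],"jaw":1},{"dr":[0,0,0],"translation":[0,0,0],"jaw":1},{"dr":[0,0,0],"translation":[0,0,0],"jaw":1}]' 60
python3 - <<'E'
from h import *
import cv2
o=st(); im=optics.camera("wrist"); cv2.imwrite("pics/w6.png",im[:,:,::-1])
for t in ["handle_grip"]:
    for r in optics.landmark_of("wrist",t)[:2]: print(t,r["conf"],wcam(r["at"],o).round(4))
E
```

```text
time: 10.6
ee_pos: [0.4878, 0.0853, 0.1439]
tool_rot: [0.107, 1.57, -1.307]
contact_force: [0.2, 0.1, -0.1]
width: -0.0001
t 10.6 ee [0.4878 0.0853 0.1439] jig xy from pivot mm -0.6 18.4 F jig 0.2 0.1 -0.1 w -0.0001 yaw 9.0
time: 11.6
ee_pos: [0.4889, 0.0776, 0.1438]
tool_rot: [-3.14, 1.559, 1.73]
contact_force: [-2.7, 22.8, 2.8]
width: 0.0003
t 11.6 ee [0.4889 0.0776 0.1438] jig xy from pivot mm -0.7 10.6 F jig 0.8 22.9 2.8 w 0.0003 yaw 9.1
```

View pics/w6.png

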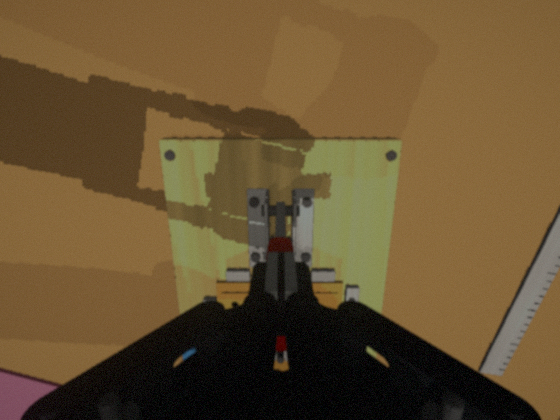

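```bash
python3 -m creep '[{"dr":[0,0,0],"translation":[0,0,-0.7],"jaw":1},{"dr":[0,0,0],"translation":[0,0,-0.6],"jaw":1},{"dr":[0,0,0],"translation":[-0.8,0,-0.3],"jaw":1},{"dr":[0,0,0],"translation":[-0.9,0,0],"jaw":1},{"dr":[0,0,0],"translation":[-0.9,0,0],"jaw":1},{"dr":[0,0,0],"translation":[-0.9,0,0],"jaw":1},{"dr":[0,0,0],"translation":[-0.4,0,0],"jaw":1},{"dr":[0,0,0],"translation":[0,0,0],"jaw":1}]' 60
python3 - <<'E'
from h import *
import cv2
o=st(); im=optics.camera("wrist"); cv2.imwrite("pics/w7.png",im[:,:,::-1])
for t in ["handle_grip","clamp_tip","stamp_top"]:
    for r in optics.landmark_of("wrist",t)[:1]: print(t,r["conf"],wcam(r["at"],o).round(4))
im=optics.camera("scene"); cv2.imwrite("pics/s7.png",cv2.resize(im[140:320,150:390,::-1],None,fx=3.3,fy=3.3,interpolation=2))
for t in ["handle_grip","stamp_top","handle_pivot"]:
    for r in optics.landmark_of("scene",t)[:1]: print(t,r["conf"],cam("scene",r["at"]).round(4))
E
```

```text
time: 12.7
ee_pos: [0.4828, 0.1189, 0.2613]
tool_rot: [1.328, 1.57, -0.085]
contact_force: [0.6, -0.1, -0.4]
width: 0.0
t 12.7 ee [0.4828 0.1189 0.2613] jig xy from pivot mm -0.3 52.4 F jig 0.5 -0.2 -0.4 w 0.0 yaw 9.0
handle_grip 0.64 [0.4944 0.0603 0.1623]
handle_grip 0.51 [0.4946 0.0577 0.1602]
stamp_top 0.57 [ 0.5129 -0.1561  0.181 ]
handle_pivot 0.95 [0.4915 0.0663 0.0487]
```

View pics/w7.png

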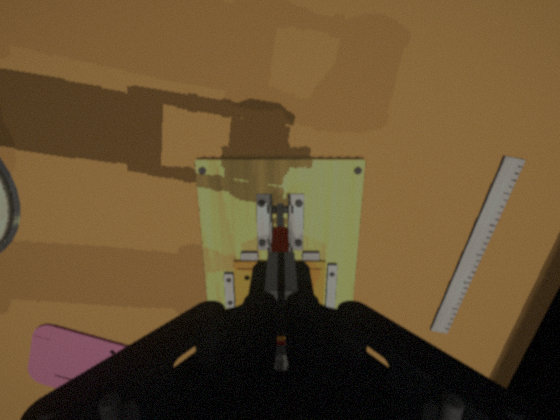

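View pics/s7.png

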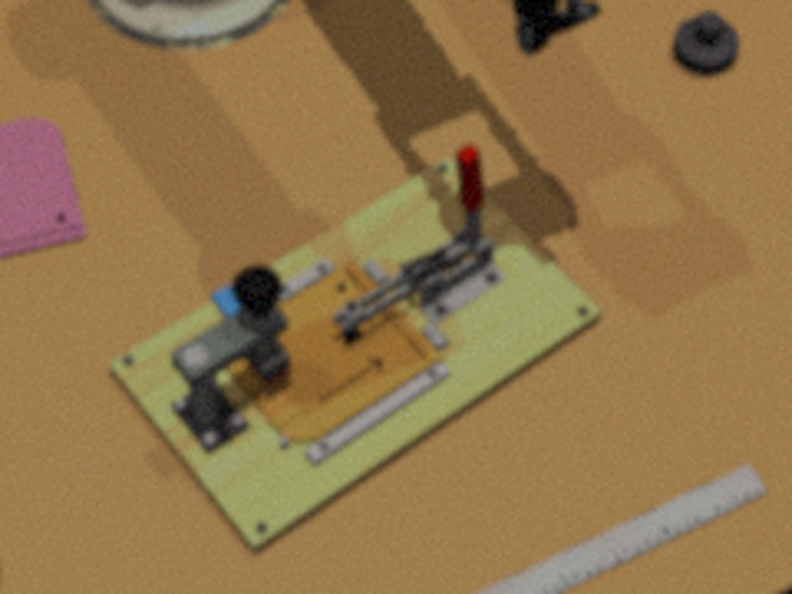

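Scene view: the handle is upright, leaning slightly to the nest at (470,180) in the crop, and the tip is down on the template at (350,333). The grip landmark is 8.5 mm past the pivot, and the stop answered with 23 N, so it is locked. On to the stamp.

```bash
python3 -m creep '[{"dr":[0,0,0],"translation":[0,0,1],"jaw":1},{"dr":[0,0,0],"translation":[0,0,1],"jaw":1},{"dr":[0,0,0],"translation":[0,0,1],"jaw":1},{"dr":[0,0,0],"translation":[0,0,1],"jaw":1},{"dr":[0,0,0],"translation":[0,0,1],"jaw":1},{"dr":[0,0,0],"translation":[0,0,1],"jaw":1},{"dr":[0,0,0],"translation":[0,0,0.7],"jaw":1},{"dr":[0,0,0],"translation":[0,0,0.5],"jaw":1}]' 60
python3 - <<'E'
from h import *
import cv2
o=st(); im=optics.camera("wrist"); cv2.imwrite("pics/w8.png",im[:,:,::-1])
for t in ["stamp_top","template"]:
    for r in optics.landmark_of("wrist",t)[:2]: print(t,r["conf"],wcam(r["at"],o).round(4))
plan([.5123,-.157,.2],8.8,4)
E
```

```text
time: 14.1
ee_pos: [0.5164, -0.0953, 0.2607]
tool_rot: [-2.586, 1.57, 2.284]
contact_force: [0.1, 0.6, -0.0]
width: 0.0002
t 14.1 ee [ 0.5164 -0.0953  0.2607] jig xy from pivot mm 0.0 -164.5 F jig 0.2 0.6 -0.0 w 0.0002 yaw 9.0
stamp_top 0.79 [ 0.518  -0.1558  0.1846]
template 0.93 [ 0.1863 -0.2841 -0.0018]
template 0.57 [ 0.5168 -0.1004  0.0159]
pos [ 0.5164 -0.0946  0.2608] yaw 8.99 turn dr_x per row 0.005 tilt [-0.     0.001 -1.   ]
0 [ 0.51 -0.11  0.51]
1 [ 0.51 -0.11  0.51]
2 [ 0.51 -0.11  0.51]
3 [ 0.51 -0.11  0.51]
```

View pics/w8.png

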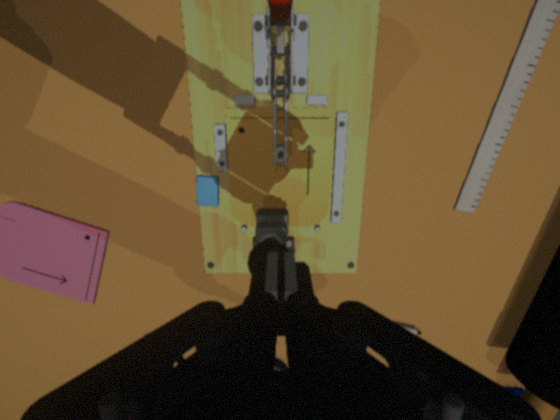

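The wrist view shows the stamp knob at about (268,262), 12 mm to the −x side of the jig's mid-line, which agrees with the landmarks. The clamp tip is on the template at (280,155) and the template is in its nest.

```bash
python3 -m creep '[{"dr":[0,0,0],"translation":[0,-0.1,0.5],"jaw":1},{"dr":[0,0,0],"translation":[0,-0.1,0.5],"jaw":1},{"dr":[0,0,0],"translation":[0.3,-0.1,0.5],"jaw":1},{"dr":[0,0,0],"translation":[0.5,-0.1,0.5],"jaw":1},{"dr":[0,0,0],"translation":[0.7,0,0.04],"jaw":1},{"dr":[0,0,0],"translation":[0.6,0,0],"jaw":1},{"dr":[0,0,0],"translation":[0,0,0],"jaw":1},{"dr":[0,0,0],"translation":[0,0,0],"jaw":1}]' 60
python3 - <<'E'
from h import *
import cv2
o=st(); im=optics.camera("scene"); cv2.imwrite("pics/s9.png",cv2.resize(im[140:320,150:390,::-1],None,fx=3.3,fy=3.3,interpolation=2))
im=optics.camera("wrist"); cv2.imwrite("pics/w9.png",im[:,:,::-1])
E
```

```text
time: 15.25
ee_pos: [0.5144, -0.1569, 0.1984]
tool_rot: [0.967, 1.57, -0.446]
contact_force: [-0.1, 0.6, -0.6]
width: -0.0003
t 15.25 ee [ 0.5144 -0.1569  0.1984] jig xy from pivot mm -11.4 -225.0 F jig -0.0 0.6 -0.6 w -0.0003 yaw 9.0
```

View pics/s9.png

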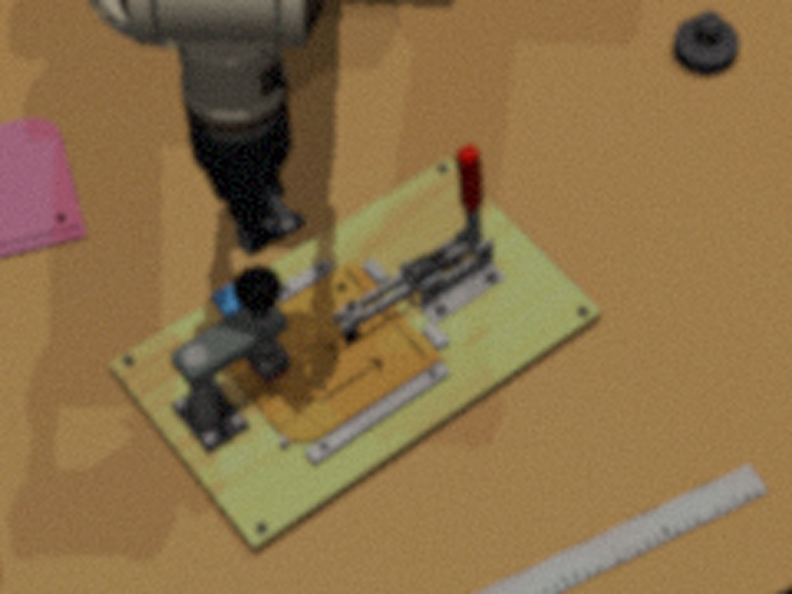

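View pics/w9.png

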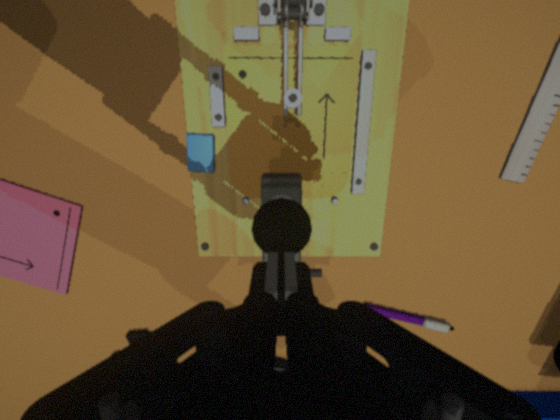

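```bash
python3 - <<'E'
from h import *
o=st(); w=wray(281,227,.18,o); d=w-o["ee_pos"]; print(w, "tool y,z mm",1000*R.from_euler('xyz',o["tool_rot"]).inv().apply(d))
p=optics.camera_params("wrist");T=np.linalg.inv(p["tool_from_camera"])
for t in ([0,0,0],[.018,0,0],[0,0,-.011]):
    q=T[:3,:3]@t+T[:3,3]; print(t,p["cx"]-p["fx"]*q[0]/q[2],p["cy"]+p["fy"]*q[1]/q[2])
for r in optics.landmark_of("wrist","stamp_top"): print(r["conf"],wcam(r["at"],o).round(4))
for c in ["top"]:
    optics.camera(c)
    for r in optics.landmark_of(c,"stamp_top")[:1]: print(r["conf"],cam(c,r["at"]).round(4))
E
```

```text
t 15.35 ee [ 0.5147 -0.1571  0.1989] jig xy from pivot mm -11.1 -225.2 F jig -1.6 0.6 -0.5 w -0.0002 yaw 9.0
[ 0.51309965 -0.15075693  0.18      ] tool y,z mm [18.93854673 -0.64895843 -6.53635767]
[0, 0, 0] 282.13060639128474 249.504319449185
[0.018, 0, 0] 281.9962748114703 236.83673531239222
[0, 0, -0.011] 282.1574735589616 232.5539888941203
0.89 [ 0.5176 -0.1558  0.1851]
0.38 [ 0.4212 -0.1416  0.0198]
0.56 [ 0.5119 -0.1623  0.1788]
```

Knob disc centre is at (281,227) and the fingertip is just behind it. I'll shift 3 mm towards the nest and press.

```bash
python3 -m creep '[{"dr":[0,0,0],"translation":[0.2,-0.02,-0.1],"jaw":1},{"dr":[0,0,0],"translation":[0.3,0,0],"jaw":1},{"dr":[0,0,0],"translation":[0.2,0,0],"jaw":1},{"dr":[0,0,0],"translation":[0.2,0,0],"jaw":1},{"dr":[0,0,0],"translation":[0.2,0,0],"jaw":1},{"dr":[0,0,0],"translation":[0.15,0,0],"jaw":1},{"dr":[0,0,0],"translation":[0.1,0,0],"jaw":1},{"dr":[0,0,0],"translation":[0,0,0],"jaw":1}]' 60
python3 -c "
from h import *
st()"
```

```text
time: 16.5
ee_pos: [0.513, -0.154, 0.1572]
tool_rot: [-2.193, 1.57, 2.677]
contact_force: [-0.5, -0.5, -0.4]
width: -0.0001
t 16.5 ee [ 0.513  -0.154   0.1572] jig xy from pivot mm -12.4 -221.9 F jig -0.5 -0.5 -0.4 w -0.0001 yaw 9.0
```

```bash
python3 - <<'E'
from h import *
import cv2
o=st(); im=optics.camera("scene"); cv2.imwrite("pics/s10.png",cv2.resize(im[180:300,170:290,::-1],None,fx=5,fy=5,interpolation=2))
im=optics.camera("wrist"); cv2.imwrite("pics/w10.png",im[:,:,::-1])
E
```

```text
t 16.5 ee [ 0.513  -0.154   0.1572] jig xy from pivot mm -12.4 -221.9 F jig -0.5 -0.5 -0.4 w -0.0001 yaw 9.0
```

View pics/s10.png

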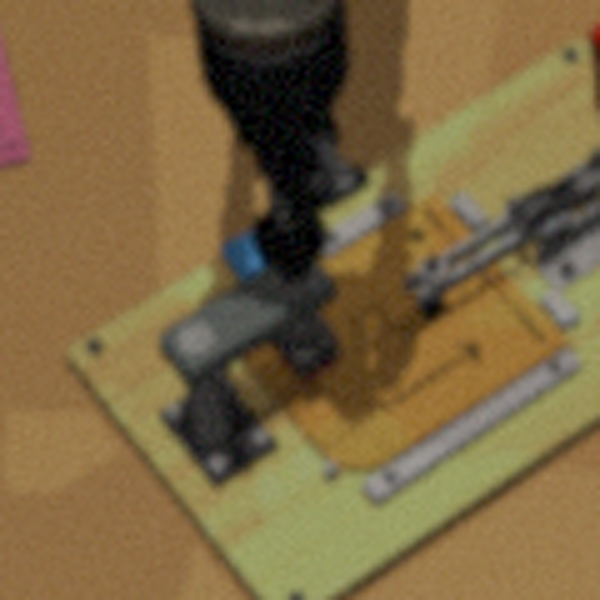

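View pics/w10.png

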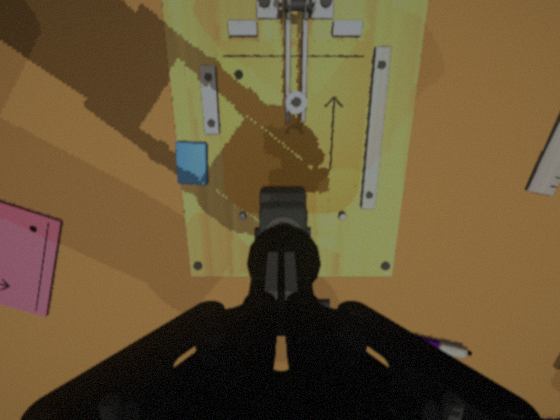

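```bash
python3 - <<'E'
from h import *
o=ctrl.get_obs()
o1=dict(o); o1["ee_pos"]=np.array([.5147,-.1571,.1989])
for z in (.14,.15,.16,.17,.18):
    print(z, wray(281,227,z,o1).round(4), wray(284,258,z,o).round(4))
for r in optics.landmark_of("wrist","stamp_top")[:1]: print(r["conf"],wcam(r["at"],o).round(4))
optics.camera("scene")
for t in ["stamp_top","die"]:
  for r in optics.landmark_of("scene",t)[:1]: print(t,r["conf"],cam("scene",r["at"]).round(4))
import cv2
im=cv2.imread("pics/w10.png")[160:320,200:370]; cv2.imwrite("pics/w10c.png",cv2.convertScaleAbs(cv2.resize(im,None,fx=3.5,fy=3.5),alpha=3,beta=10))
E
```

```text
0.14 [ 0.5158 -0.1674  0.14  ] [ 0.5169 -0.1689  0.14  ]
0.15 [ 0.5151 -0.1632  0.15  ] [ 0.516  -0.1636  0.15  ]
0.16 [ 0.5144 -0.1591  0.16  ] [ 0.515  -0.1582  0.16  ]
0.17 [ 0.5137 -0.1549  0.17  ] [ 0.514  -0.1529  0.17  ]
0.18 [ 0.513  -0.1507  0.18  ] [ 0.513  -0.1475  0.18  ]
stamp_top 0.6 [ 0.5155 -0.1557  0.1832]
```

View pics/w10c.png

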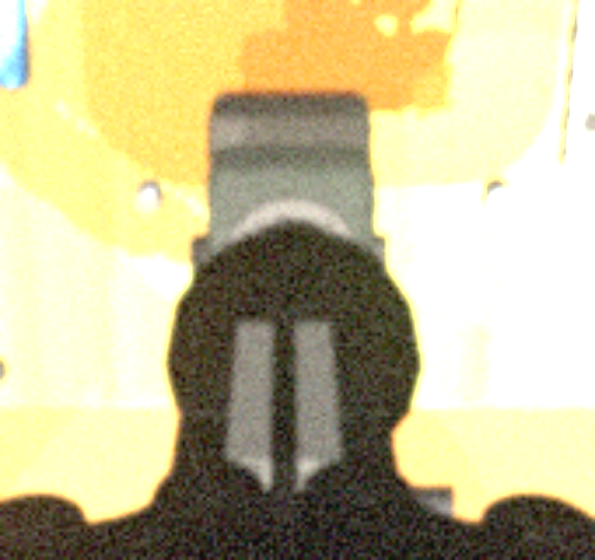

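```bash
python3 - <<'E'
from h import *
import cv2
o=ctrl.get_obs()
for z in (.157,.18,.2): print(z,proj("scene",[.513,-.154,z]),proj("scene",[.5145,-.159,z]))
a=optics.camera("scene"); cv2.imwrite("pics/s11.png",cv2.convertScaleAbs(cv2.resize(a[200:260,195:265,::-1],None,fx=8,fy=8,interpolation=2),alpha=2.5))
a=optics.camera("top"); cv2.imwrite("pics/t11.png",cv2.convertScaleAbs(cv2.resize(a[150:250,290:400,::-1],None,fx=5,fy=5,interpolation=2),alpha=2.5))
E
```

```text
0.157 (np.float64(228.95294379248446), np.float64(226.5111211738146)) (np.float64(227.54681906305106), np.float64(227.628257858912))
0.18 (np.float64(228.40775159990494), np.float64(221.7421827095352)) (np.float64(226.98308600924776), np.float64(222.8660156245092))
0.2 (np.float64(227.92240941909455), np.float64(217.4967679257088)) (np.float64(226.48122015900708), np.float64(218.62640836377426))
```

View pics/s11.png

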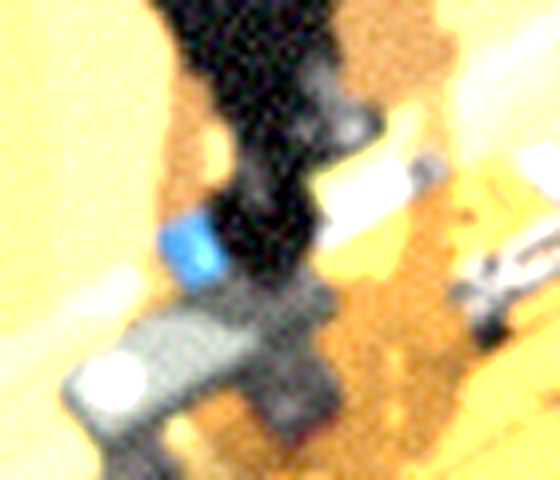

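View pics/t11.png

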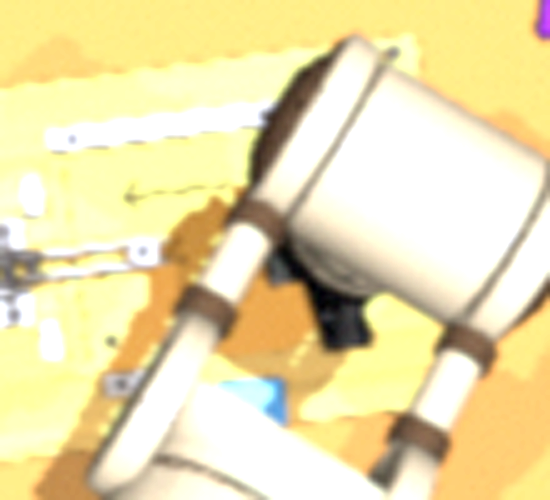

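The tip sits over the knob and there is still no reaction, so it has not been reached or pressed yet. I'll keep going down gently.

```bash
python3 -m creep '[{"dr":[0,0,0],"translation":[0.1,0.03,0.1],"jaw":1},{"dr":[0,0,0],"translation":[0.1,0,0],"jaw":1},{"dr":[0,0,0],"translation":[0.1,0,0],"jaw":1},{"dr":[0,0,0],"translation":[0.05,0,0],"jaw":1},{"dr":[0,0,0],"translation":[0.05,0,0],"jaw":1},{"dr":[0,0,0],"translation":[0,0,0],"jaw":1},{"dr":[0,0,0],"translation":[0,0,0],"jaw":1},{"dr":[0,0,0],"translation":[0,0,0],"jaw":1}]' 60
python3 - <<'E'
from h import *
import cv2
o=st()
a=optics.camera("scene"); cv2.imwrite("pics/s12.png",cv2.convertScaleAbs(cv2.resize(a[200:260,195:265,::-1],None,fx=8,fy=8,interpolation=2),alpha=2.5))
a=optics.camera("wrist"); cv2.imwrite("pics/w12.png",cv2.convertScaleAbs(cv2.resize(a[160:320,200:370,::-1],None,fx=3.5,fy=3.5),alpha=3,beta=10))
E
```

```text
time: 17.9
ee_pos: [0.5147, -0.1569, 0.1457]
tool_rot: [0.899, 1.57, -0.514]
contact_force: [0.7, -0.2, 4.4]
width: -0.0
t 17.9 ee [ 0.5147 -0.1569  0.1457] jig xy from pivot mm -11.2 -225.1 F jig 0.7 -0.3 4.4 w -0.0 yaw 9.0
```

View pics/s12.png

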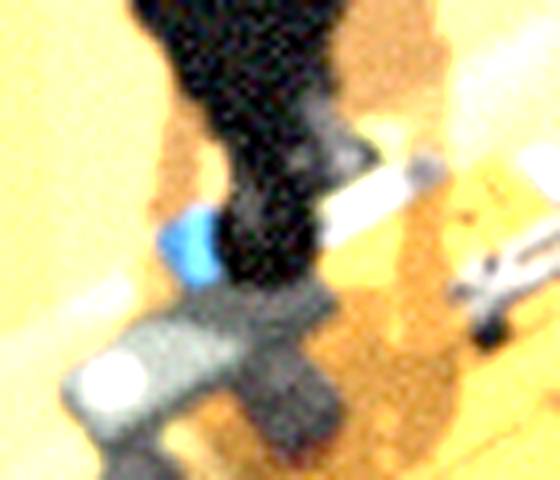

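View pics/w12.png

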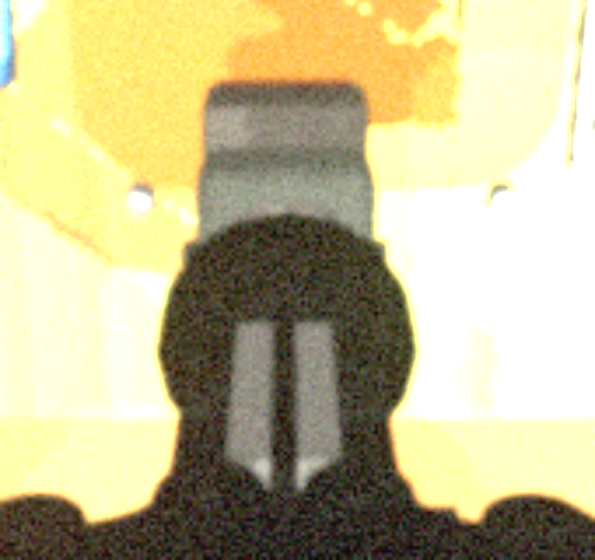

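Contact: 4.4 N upwards, and the grey block with the pink die has started down (crop 295,400 to 295,420). Pressing on.

```bash
python3 -m creep '[{"dr":[0,0,0],"translation":[0.1,0,0],"jaw":1},{"dr":[0,0,0],"translation":[0.1,0,0],"jaw":1},{"dr":[0,0,0],"translation":[0.1,0,0],"jaw":1},{"dr":[0,0,0],"translation":[0.1,0,0],"jaw":1},{"dr":[0,0,0],"translation":[0.1,0,0],"jaw":1},{"dr":[0,0,0],"translation":[0.05,0,0],"jaw":1},{"dr":[0,0,0],"translation":[0,0,0],"jaw":1},{"dr":[0,0,0],"translation":[0,0,0],"jaw":1}]' 60
python3 - <<'E'
from h import *
o=st()
E
```

```text
time: 19.0
ee_pos: [0.5149, -0.1571, 0.1314]
tool_rot: [0.682, 1.57, -0.731]
contact_force: [-4.9, 3.3, 18.3]
width: 0.0002
t 19.0 ee [ 0.5149 -0.1571  0.1314] jig xy from pivot mm -11.0 -225.2 F jig -4.4 4.0 18.3 w 0.0002 yaw 9.0
```

```bash
python3 -m creep '[{"dr":[0,0,0],"translation":[0.08,0,0],"jaw":1},{"dr":[0,0,0],"translation":[0.06,0,0],"jaw":1},{"dr":[0,0,0],"translation":[0,0,0],"jaw":1},{"dr":[0,0,0],"translation":[0,0,0],"jaw":1},{"dr":[0,0,0],"translation":[0,0,0],"jaw":1},{"dr":[0,0,0],"translation":[0,0,0],"jaw":1},{"dr":[0,0,0],"translation":[0,0,0],"jaw":1},{"dr":[0,0,0],"translation":[0,0,0],"jaw":1}]' 60
python3 - <<'E'
from h import *
import cv2
o=st()
a=optics.camera("scene"); cv2.imwrite("pics/s13.png",cv2.convertScaleAbs(cv2.resize(a[200:260,195:265,::-1],None,fx=8,fy=8,interpolation=2),alpha=2.5))
E
```

```text
time: 20.0
ee_pos: [0.5152, -0.1571, 0.1306]
tool_rot: [0.517, 1.569, -0.896]
contact_force: [-13.9, 6.5, 37.4]
width: -0.0003
t 20.0 ee [ 0.5152 -0.1571  0.1306] jig xy from pivot mm -10.7 -225.4 F jig -12.8 8.5 37.4 w -0.0003 yaw 9.1
```

View pics/s13.png

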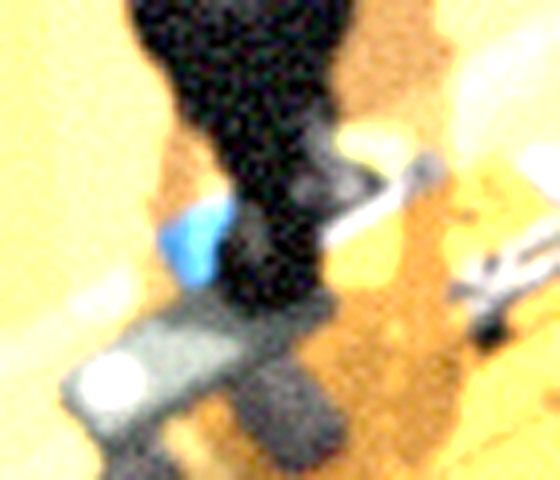

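The knob stalled at z=0.131 with 37 N, above the stop's 20 N, and the block is fully down. I'll release it and let it spring up.

```bash
python3 -m creep '[{"dr":[0,0,0],"translation":[-0.5,0,0],"jaw":1},{"dr":[0,0,0],"translation":[-0.9,0,0],"jaw":1},{"dr":[0,0,0],"translation":[-1,0,0],"jaw":1},{"dr":[0,0,0],"translation":[-1,0,0],"jaw":1},{"dr":[0,0,0],"translation":[-0.3,0.09,-0.8],"jaw":1},{"dr":[0,0,0],"translation":[0,0.09,-1],"jaw":1},{"dr":[0,0,0],"translation":[0,0.09,-1],"jaw":1},{"dr":[0,0,0],"translation":[0,0.1,-1],"jaw":1}]' 60
python3 - <<'E'
from h import *
import cv2
o=st()
a=optics.camera("scene"); cv2.imwrite("pics/s14.png",cv2.convertScaleAbs(cv2.resize(a[140:320,150:390,::-1],None,fx=3.3,fy=3.3,interpolation=2),alpha=1.6))
for t in ["handle_grip","stamp_top","template"]:
    for r in optics.landmark_of("scene",t)[:1]: print(t,r["conf"],cam("scene",r["at"]).round(4))
E
```

```text
time: 21.05
ee_pos: [0.5063, -0.0414, 0.2342]
tool_rot: [-1.976, 1.568, 2.894]
contact_force: [1.2, 0.0, -0.3]
width: -0.0001
t 21.05 ee [ 0.5063 -0.0414  0.2342] jig xy from pivot mm -1.7 -109.6 F jig 1.2 -0.1 -0.3 w -0.0001 yaw 9.0
handle_grip 0.75 [0.4965 0.0556 0.1633]
stamp_top 0.57 [ 0.5126 -0.1554  0.1815]
template 0.68 [ 0.5185 -0.1053  0.0186]
```

View pics/s14.png

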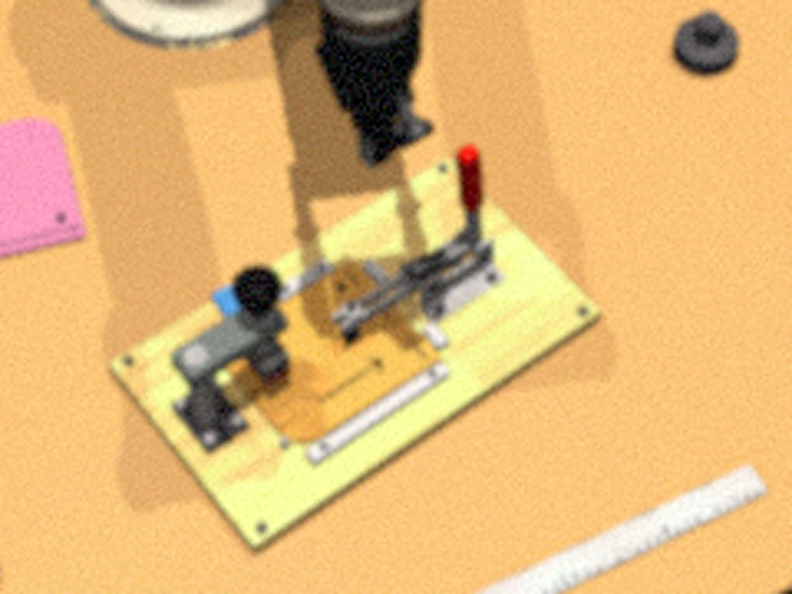

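The scene shows the knob back up at (258,290) in the crop, the handle still locked at (470,180), and the template in its nest. Now I'll go down on the nest side of the handle.

```bash
python3 -c "
from h import *
print(proj('scene',[.5063,-.0414,.2342]),proj('scene',[.5063,-.0414,.256]))"
python3 -m creep '[{"dr":[0,0,0],"translation":[0,0.05,-1],"jaw":1},{"dr":[0,0,0],"translation":[0,0,-0.8],"jaw":1},{"dr":[0,0,0],"translation":[0.6,0,0],"jaw":1},{"dr":[0,0,0],"translation":[0.8,0,0],"jaw":1},{"dr":[0,0,0],"translation":[0.8,0,0],"jaw":1},{"dr":[0,0,0],"translation":[0.6,0,0],"jaw":1},{"dr":[0,0,0],"translation":[0.3,0,0],"jaw":1},{"dr":[0,0,0],"translation":[0,0,0],"jaw":1}]' 60
python3 - <<'E'
from h import *
import cv2
o=st()
a=optics.camera("wrist"); cv2.imwrite("pics/w15.png",a[:,:,::-1])
rho=115;prev=None
for phi in list(range(95,10,-7))+[10]:
    f=np.radians(phi); yc=rho*np.cos(f)-10*np.sin(f); zc=48+rho*np.sin(f)+10*np.cos(f)
    if prev: print(phi,"y %.0f z %.0f"%(yc-11,zc-22),"rows x %.2f z %.2f"%(-(zc-prev[1])/30,-(yc-prev[0])/30))
    prev=(yc,zc)
E
```

```text
(np.float64(263.63961922567876), np.float64(192.16792914949946)) (np.float64(263.5343539846948), np.float64(187.1577464877353))
time: 22.25
ee_pos: [0.5002, 0.0108, 0.1421]
tool_rot: [-1.827, 1.57, 3.042]
contact_force: [-0.6, -0.1, 0.5]
width: -0.0
t 22.25 ee [0.5002 0.0108 0.1421] jig xy from pivot mm 0.3 -57.1 F jig -0.6 -0.0 0.5 w -0.0 yaw 9.0
88 y -17 z 141 rows x -0.05 z -0.47
81 y -3 z 141 rows x 0.00 z -0.47
74 y 11 z 139 rows x 0.06 z -0.47
67 y 25 z 136 rows x 0.12 z -0.45
60 y 38 z 131 rows x 0.17 z -0.44
53 y 50 z 124 rows x 0.22 z -0.41
46 y 62 z 116 rows x 0.27 z -0.38
39 y 72 z 106 rows x 0.32 z -0.35
32 y 81 z 95 rows x 0.36 z -0.30
25 y 89 z 84 rows x 0.39 z -0.26
18 y 95 z 71 rows x 0.42 z -0.21
11 y 100 z 58 rows x 0.44 z -0.16
10 y 101 z 56 rows x 0.06 z -0.02
```

View pics/w15.png

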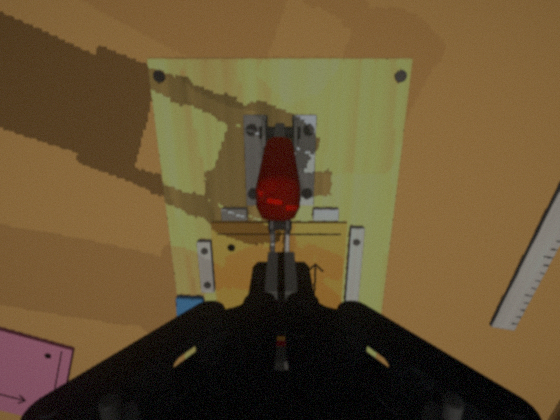

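The handle top is at (278,200), centred in front of the shut fingers. I'll push it back.

```bash
python3 -m creep '[{"dr":[0,0,0],"translation":[0,0,-0.5],"jaw":1},{"dr":[0,0,0],"translation":[0,0,-0.45],"jaw":1},{"dr":[0,0,0],"translation":[0,0,-0.45],"jaw":1},{"dr":[0,0,0],"translation":[0,0,-0.45],"jaw":1},{"dr":[0,0,0],"translation":[0,0,-0.4],"jaw":1},{"dr":[0,0,0],"translation":[0.06,0,-0.4],"jaw":1},{"dr":[0,0,0],"translation":[0.1,0,-0.3],"jaw":1},{"dr":[0,0,0],"translation":[0,0,0],"jaw":1}]' 60
python3 - <<'E'
from h import *
import cv2
o=st()
a=optics.camera("wrist"); cv2.imwrite("pics/w16.png",a[:,:,::-1])
for r in optics.landmark_of("wrist","handle_grip")[:1]: print(r["conf"],wcam(r["at"],o).round(4))
a=optics.camera("scene"); cv2.imwrite("pics/s16.png",cv2.convertScaleAbs(cv2.resize(a[140:320,150:390,::-1],None,fx=3.3,fy=3.3,interpolation=2),alpha=1.6))
for r in optics.landmark_of("scene","handle_grip")[:1]: print(r["conf"],cam("scene",r["at"]).round(4))
E
```

```text
time: 23.3
ee_pos: [0.4862, 0.0992, 0.1375]
tool_rot: [-2.12, 1.57, 2.751]
contact_force: [-0.1, 0.1, 0.1]
width: 0.0002
t 23.3 ee [0.4862 0.0992 0.1375] jig xy from pivot mm -0.0 32.4 F jig -0.1 0.1 0.1 w 0.0002 yaw 9.1
0.73 [0.4826 0.1118 0.1513]
```

View pics/s16.png

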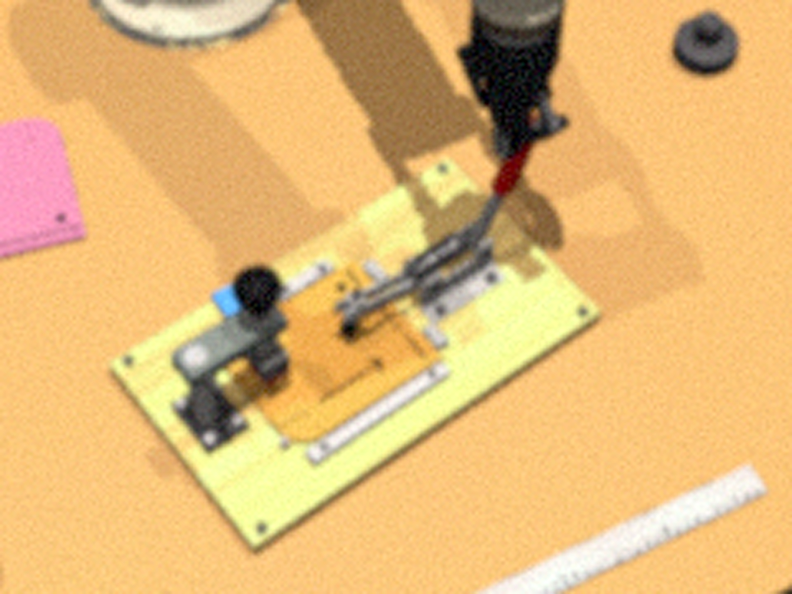

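View pics/w16.png

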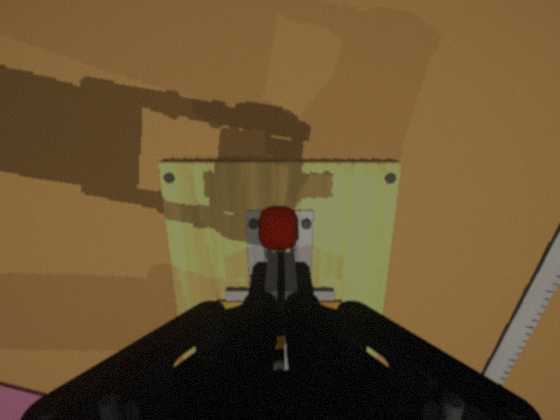

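The lock is released and the tip has lifted. The handle is at about 66° and leaning back ahead of the fingers. I'll follow the arc down.

```bash
python3 -m creep '[{"dr":[0,0,0],"translation":[0.17,0,-0.37],"jaw":1},{"dr":[0,0,0],"translation":[0.22,0,-0.38],"jaw":1},{"dr":[0,0,0],"translation":[0.27,0,-0.38],"jaw":1},{"dr":[0,0,0],"translation":[0.32,0,-0.35],"jaw":1},{"dr":[0,0,0],"translation":[0.36,0,-0.30],"jaw":1},{"dr":[0,0,0],"translation":[0.39,0,-0.26],"jaw":1},{"dr":[0,0,0],"translation":[0.42,0,-0.21],"jaw":1},{"dr":[0,0,0],"translation":[0.42,0,-0.16],"jaw":1}]' 60
python3 - <<'E'
from h import *
import cv2
o=st()
a=optics.camera("scene"); cv2.imwrite("pics/s17.png",cv2.convertScaleAbs(cv2.resize(a[140:320,150:390,::-1],None,fx=3.3,fy=3.3,interpolation=2),alpha=1.6))
for r in optics.landmark_of("scene","handle_grip")[:1]: print(r["conf"],cam("scene",r["at"]).round(4))
E
```

```text
time: 24.5
ee_pos: [0.475, 0.1703, 0.0598]
tool_rot: [-1.663, 1.57, -3.077]
contact_force: [-0.2, 0.0, 0.2]
width: -0.0002
t 24.5 ee [0.475  0.1703 0.0598] jig xy from pivot mm -0.2 104.3 F jig -0.2 0.0 0.2 w -0.0002 yaw 9.0
0.77 [0.4771 0.1779 0.0736]
```

View pics/s17.png

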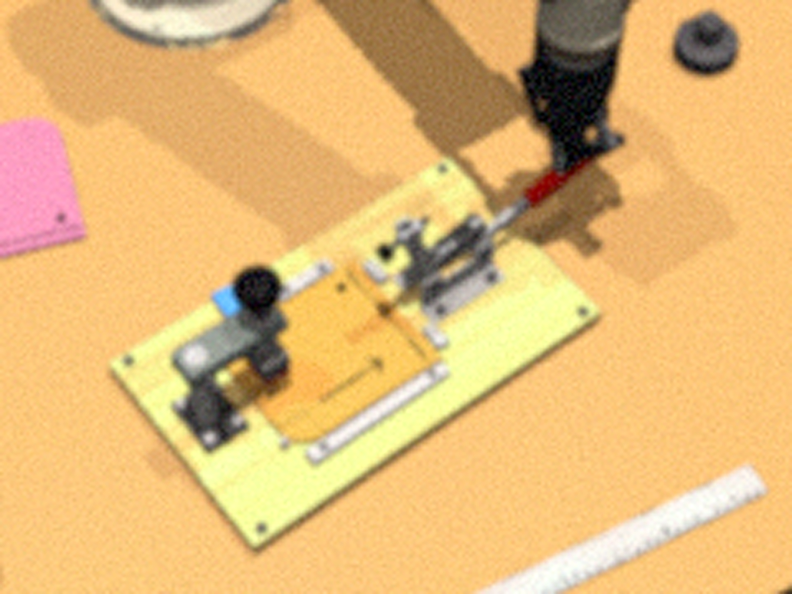

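Nearly back, with the arm raised. I'll press down onto the open stop.

```bash
python3 -m creep '[{"dr":[0,0,0],"translation":[0.1,0,0],"jaw":1},{"dr":[0,0,0],"translation":[0.1,0,0],"jaw":1},{"dr":[0,0,0],"translation":[0.1,0,0],"jaw":1},{"dr":[0,0,0],"translation":[0.05,0,0],"jaw":1},{"dr":[0,0,0],"translation":[0.05,0,0],"jaw":1},{"dr":[0,0,0],"translation":[0,0,0],"jaw":1},{"dr":[0,0,0],"translation":[0,0,0],"jaw":1},{"dr":[0,0,0],"translation":[0,0,0],"jaw":1}]' 60
python3 - <<'E'
from h import *
o=st()
E
```

```text
time: 25.6
ee_pos: [0.4763, 0.1699, 0.0538]
tool_rot: [0.65, 1.57, -0.763]
contact_force: [-16.0, -3.3, 36.0]
width: 0.0001
t 25.6 ee [0.4763 0.1699 0.0538] jig xy from pivot mm 1.1 103.8 F jig -16.4 -0.8 36.0 w 0.0001 yaw 9.1
```

```bash
python3 -m creep '[{"dr":[0,0,0],"translation":[-0.4,0,0],"jaw":1},{"dr":[0,0,0],"translation":[-0.8,0,0],"jaw":1},{"dr":[0,0,0],"translation":[-1,0,0],"jaw":1},{"dr":[0,0,0],"translation":[-1,0,0],"jaw":1},{"dr":[0,0,0],"translation":[-1,0,-0.5],"jaw":1},{"dr":[0,0,0],"translation":[-1,0,-1],"jaw":1},{"dr":[0,0,0],"translation":[0,0,-1],"jaw":1},{"dr":[0,0,0],"translation":[0,0,0],"jaw":1}]' 60
python3 - <<'E'
from h import *
import cv2
o=st()
a=optics.camera("scene"); cv2.imwrite("pics/s18.png",cv2.convertScaleAbs(cv2.resize(a[140:320,150:390,::-1],None,fx=3.3,fy=3.3,interpolation=2),alpha=1.6))
for t in ["handle_grip","handle_pivot","template","stamp_top","die","clamp_tip"]:
  for r in optics.landmark_of("scene",t)[:1]: print(t,r["conf"],cam("scene",r["at"]).round(4))
a=optics.camera("top"); cv2.imwrite("pics/t18.png",cv2.convertScaleAbs(a[:,:,::-1],alpha=1.6))
for t in ["handle_grip","handle_pivot","template"]:
  for r in optics.landmark_of("top",t)[:1]: print(t,r["conf"],cam("top",r["at"]).round(4))
E
```

```text
time: 26.6
ee_pos: [0.4633, 0.2452, 0.2051]
tool_rot: [1.85, 1.57, 0.439]
contact_force: [1.0, -0.7, -0.6]
width: -0.0002
t 26.6 ee [0.4633 0.2452 0.2051] jig xy from pivot mm -0.3 180.1 F jig 0.9 -0.8 -0.6 w -0.0002 yaw 9.2
handle_grip 0.66 [0.4737 0.1769 0.0656]
handle_pivot 0.65 [0.4953 0.0677 0.0514]
template 0.77 [ 0.5227 -0.1052  0.019 ]
stamp_top 0.63 [ 0.5133 -0.1592  0.1822]
clamp_tip 0.6 [ 0.5091 -0.0402  0.1231]
handle_grip 0.8 [0.4753 0.1784 0.0712]
handle_pivot 0.58 [0.4881 0.0654 0.0474]
template 0.93 [ 0.5166 -0.0991  0.0173]
```

View pics/s18.png

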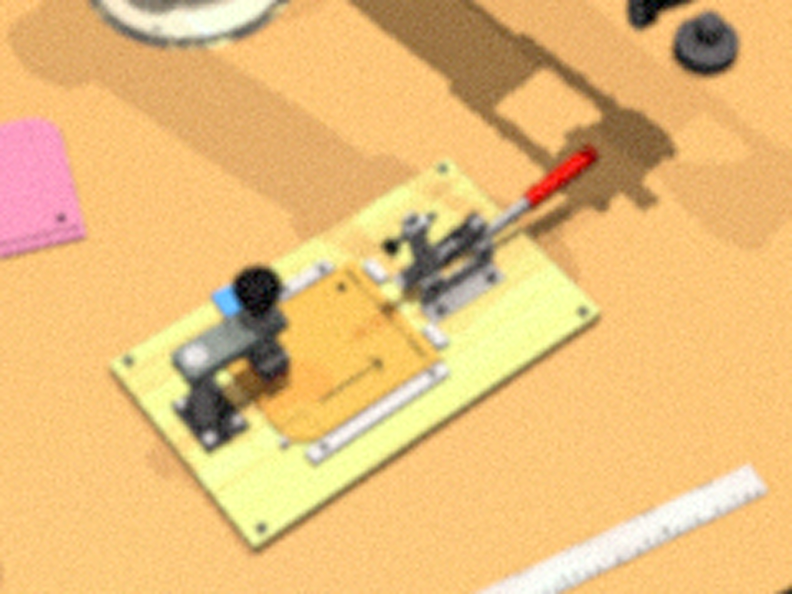

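View pics/t18.png

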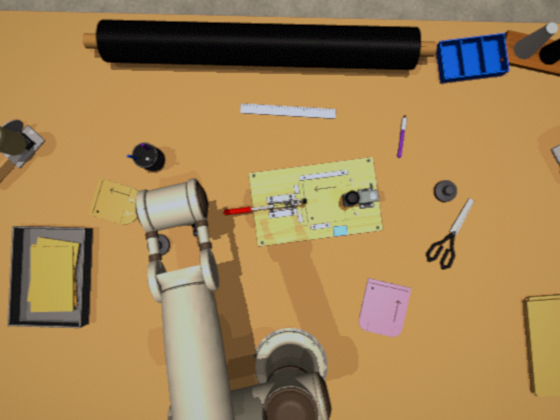

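The handle lies fully back as at the start, with its end at (228,211) in the top view. The tip is up, the knob is up, the template is in its nest and the other things are unmoved. The robot touches nothing.

```bash
python3 -c "
from bench import ctrl
print(ctrl.sign_off())"
```

```text
the job is handed in; nothing more can be done
None
```

The size mark was stamped in the order asked, and I handed the job in at about 26.7 s, inside the 54 s limit. I could not see the mark itself in the pictures.

- **Clamping:** My first grip slipped off the handle at about 1.2 rad. I went round behind it and pushed with shut fingers until it stopped, at 23 N. The picture and landmarks then showed it past upright with the tip on the template.
- **Stamping:** I pressed the knob until it stalled at 37 N, well above the roughly 20 N expected at its stop. The knob sprang back up, and the clamp was still locked.
- **Opening:** I pushed the handle over centre and all the way back. I pressed it onto its open stop at 36 N with the fingertips, then lifted clear.

**Last checks:** The handle is back where it started (grip about 66–71 mm above the table), the tip and knob are up, and the template is in its nest. The other things look unmoved, and there is no contact force on the robot.

**One disagreement:** The shut fingertips met the knob with the reported tool point about 22 mm lower than expected. I worked to the forces and pictures instead.

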